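# Brace the square jar and unscrew its tight cap

### The arm

A 6-joint arm with a two-finger parallel gripper is mounted at the origin on a cart in front of the work surface, level with it; the furniture and walls round the work are solid. World frame = base frame: x ahead of the robot, y to its left, z up, the work surface at z = 0. Lengths are in mm, angles in rad, forces in N, time in s.
With the tool pointing down it reaches from about 400 to 925 mm from the base axis. Payload 3.4 kg.
Tool frame: the origin (TCP) lies midway between the tips of the shut fingers; the grasp point (between the pads) lies 19 mm behind it; z points along the fingers, y is the line along which they close (so a half turn about z gives the same grasp; the last joint's range is limited). The gripper opens to 85 mm and grips with 20 to 120 N. Pads are 22 mm wide; open, the fingers measure 114 mm over their backs; the gripper's body (76 mm by 85 mm) begins 54 mm behind the grasp point. The pads swing forward as they close: fully open they stand 13 mm farther back than shut.
Start: joints at [1.192, 0.307, 1.506, -0, 1.328, -0.073], TCP at [173.131, 548.322, 231.305] pointing down, gripper open.
Joint ranges: [-3.12, 3.12], [-1.05, 2.28], [0.14, 2.33], [-1.42, 4.57], [0.1, 2.73], [-2.68, 2.68]. Speed limits (rad/s): [2.57, 2.57, 3.14, 3.14, 3.14, 3.14].

### API

Orientations are given as a rotation vector (axis times angle).
In Python, from station import bot gives the robot as it stands.
- The arm moves only by the tool send_rows, never from a script. Its arguments are lists of equal length, an entry for each row: "claw": the opening, from -1 (shut) to 1 (fully open); "dp": the shift along the tool's x, y, z in mm, a list of three; "rotation": the turn, a rotation vector about the tool's x, y, z in degrees, a list of three. A call has 1 to 8 rows; each row shifts and turns the commanded pose from where the row before left it, along the tool's axes as they then stand; what a row does not reach is not made up. A row lasts 1/8 s, in which the tool goes at most 62.5 mm and 10.7 degrees, less where a joint would pass 70% of its speed; a pose out of reach is approached as far as the arm can. A call is refused whole if a number of a shift passes 62.5 or a number of a turn 10.7, either way. A call with a gripper value outside its range is refused whole. The fingers move at their own pace and stop on an object; "grip_force" is the grip in N (left out, the last holds). Time passes only in rows, so rows that do not move let the fingers close. It gives the time, the measured TCP pose, the force, the opening and the grip force at its end, in the units of the state.
- bot.read_state(): the state, without advancing time (a new reading comes with each control period).
- bot.grab_frame(name): name is "scene" or "top"; returns the picture (420x560x3 uint8, blue, green, red); there is no depth.
- bot.camera_model(name): a dict with "camera_matrix" (3x3 intrinsics, pixels), "origin" and "rotation" of the camera in the world. Camera axes: x right, y up, looking along -z (the intrinsics and any distortion apply to the point x, -y, -z); pixel columns grow to the right and rows downward; lengths in mm; the calibration is good to about 2 mm. A picture is of the moment at which its call begins. camera_model takes no time and is no camera call.
- bot.hand_in(): hands the job in; it is judged then, once.
Trained networks look in the newest picture that a camera, given by its name, has taken for a name from the list of things; names that differ only in an ending like _2 or _b are one class to them, and where a whole thing is asked for, a point or a joint stands for the part that bears it (a point fixed in the world has none). Each returns a list of dicts, best first, with "score" (0 to 1); they miss things now and then, are a little off and sometimes report something else, mostly with a low value. They report only what shows in the picture. A call takes as long as a camera call. They do not tell look-alikes from the thing itself.
- bot.recognise(camera, label): "centre" ([row, column] in pixels, amid what is visible of it).
The state is a dict: "time_s": time; "joint_pos": joint angles; "qd": joint speeds; "joint_torque": joint torques, N m; "position": TCP position; "orientation": TCP orientation; "ft_force": force on the tool from outside, world axes, zero at the start; "moment": the same for the moment, N m; "grip_width": opening from 0.0 (shut) to 1.0 (fully open); "grip_force": force on a finger pad.
Only numpy, scipy, OpenCV 4.12 (cv2) and the standard library are available. Lean on these libraries where they do the work, as an engineer would, in place of code of your own. Each camera call takes 0.05 s, during which the arm holds its last target. There are 200 camera calls.

### The job

Stand the closed square jar in the square socket of the wooden brace block, right down to the socket's floor, so that the block keeps it from turning, then unscrew its tight cap anticlockwise (seen from above), about a fifth of a turn, stopping when the threads let go and never going past a quarter turn. Lift the cap straight up and finish while still holding it in the gripper, level and still, just above the jar's mouth (clear of it by one to four centimetres), with the jar left standing in the block. Leave the other things on the worktop where they are.

Things in the scene. Friction and masses are not known exactly. Their poses are not given: they have to be found in the camera images.
- jar: Square white stoneware jar, loose, 0.42 kg, body 60 x 60 x 70 mm, rounded edges, its foot tapering to 52 mm over the lowest 14 mm, round neck 38 mm across, top at 92 mm, a rubber seal with a bar on it up to 100 mm; 104 mm tall with its cap. Origin: centre of the underside; z up, x and y square to the flat sides. Any side may face any way in the block. It can be lifted by the tight cap; unbraced, it turns with it.
- cap: Round wooden screw cap on the jar, faceted, 56 mm diameter, 27 mm tall, hollow, 0.06 kg. Origin: centre of its lower rim, 77 mm above the jar's underside while closed (cap top at 104 mm); z up. While tight it has 1.5 mm of play upwards. Once free it lifts straight up; it must rise 23 mm for its rim to clear the seal's bar. Grasp it across its diameter.
- thread (a joint): Turn (rad) of the seal, carried round by the cap (play about 0.08), relative to the jar: 0 = tight, grows as the cap turns anticlockwise seen from above. The threads let go at about 0.85; from 1.0 to 1.6 the cap is free to lift; near 1.95 the next threads catch. Stiff: about 0.3 N m. Stays where it is left.
- brace_floor (a point): Centre of the floor of the square socket in the brace block, 10 mm above the worktop. The block: light wood, 116 x 116 x 36 mm, fixed to the worktop, a steel screw at each corner. Socket 63 mm square, 26 mm deep, mouth 36 mm above the worktop with a 4 mm chamfer; its sides run along the point's x and y, parallel to the block's. z up.
- tin_small: Bystander: upright tin can, 57 mm diameter, 72 mm tall, behind the work. Origin: centre of the underside.
- espresso_cup: Bystander: small cup with a handle, 63 x 90 x 50 mm, at the left. Origin: centre of the underside.
- kitchen_timer: Bystander: round wind-up timer, 65 mm diameter, 52 mm tall, at the left. Origin: centre of the underside.
- spice_jar_2: Bystander: round spice jar with a shaker cap, 45 mm diameter, 106 mm tall, at the right. Origin: centre of the underside. Not the jar to be opened.
- marker: Bystander: pen lying flat, 135 mm long, 17 mm thick, at the right. Origin: centre of the underside.
- tape_roll: Bystander: roll of tape lying flat, 103 mm diameter, 25 mm tall, at the back left. Origin: centre of the underside.
Not all that is in view belongs to the job. Of the things like the cap, leave any that is pink; of the rest the smaller one is meant.

How it is judged:
By the outcome, as a careful person would: the job done as asked, in the order asked, and still so for the second after the job is handed in, while the arm keeps its last pose, push and grip.
It also fails if it takes over 51 s, if anything falls off the work surface, if the arm or the gripper's body presses on something with over 40 N, if the wrist force passes 120 N, or if a joint passes its speed limit or range.

## Working session

There is one attempt and no reset: what is moved stays moved. The work goes in short steps, Python scripts to look and compute and a tool call to move; the robot and the scene stay as the last step left them, time stands still between calls to the robot, and variables do not carry over. Pictures are saved under pics/ and viewed, at most 12 in all, crops included, and the job is handed in when it is done.

Besides the shell and the picture viewer there is one more tool, called after "Request:" by a JSON object that holds its "op" and its "data", one argument or row to a line. send_rows: Moves the arm, as the interface text tells. Its arguments: {"type":"object","properties":{"claw":{"type":"array","items":{"type":"number"}},"dp":{"type":"array","items":{"type":"array","items":{"type":"number"}}},"rotation":{"type":"array","items":{"type":"array","items":{"type":"number"}}},"grip_force":{"type":"number"}},"required":["claw","dp","rotation"]}

```bash
mkdir -p pics; python3 - <<'E'
from station import bot
import cv2
for n in("scene","top"):
    cv2.imwrite(f"pics/{n}0.png",bot.grab_frame(n)); m=bot.camera_model(n); print(n,m)
    for l in("jar","cap","brace_floor"):
        print(l,[(d['score'],d['centre']) for d in bot.recognise(n,l)][:5])
print(bot.read_state())
E
```

```text
scene {'camera_matrix': array([[456.22207166,   0.        , 278.90782026],
       [  0.        , 456.22207166, 202.66237053],
       [  0.        ,   0.        ,   1.        ]]), 'origin': array([ -12.03475959, -896.56734149,  731.00207105]), 'rotation': array([ 1.02388931, -0.30280825, -0.5696605 ])}
jar [(0.69, [252.1, 312.4])]
cap [(0.89, [235.7, 314.1]), (0.67, [254.1, 259.8]), (0.6, [235.2, 363.2])]
brace_floor [(0.94, [209.8, 228.9])]
top {'camera_matrix': array([[415.4890438 ,   0.        , 277.66764179],
       [  0.        , 415.4890438 , 209.80289438],
       [  0.        ,   0.        ,   1.        ]]), 'origin': array([ 385.66937162,  -33.05961095, 1323.144565  ]), 'rotation': array([ 0.17274305, -0.1503592 , -1.42613126])}
jar [(0.62, [239.3, 323.7])]
cap [(0.87, [189.8, 335.4]), (0.84, [232.4, 329.1]), (0.59, [263.4, 290.5])]
brace_floor [(0.74, [239.9, 219.2]), (0.26, [187.9, 280.0])]
{'time_s': 0.4, 'joint_pos': array([ 1.19149224e+00,  3.06938822e-01,  1.50657349e+00,  1.63380509e-05,
        1.32841077e+00, -7.34666720e-02]), 'qd': array([-0.00024376, -0.00201802,  0.00070004, -0.0016958 ,  0.00024695,
       -0.00154248]), 'joint_torque': array([-8.16460615e-04, -4.56961870e+01, -2.51918739e+01, -3.43484471e-04,
        5.25543059e-03,  3.08423111e-06]), 'position': array([173.0928639 , 548.23101262, 231.1597012 ]), 'orientation': array([-4.78530588e-01, -3.10484291e+00,  5.00192332e-04]), 'ft_force': array([ 0.06213114, -1.06318411,  0.14961762]), 'moment': array([-0.00865561,  0.03094313, -0.02886584]), 'grip_force': 0.0, 'grip_width': 1.000475737672747}
```

```bash
python3 - <<'E'
import cv2
a=cv2.imread("pics/scene0.png");b=cv2.imread("pics/top0.png")
cv2.imwrite("pics/s1.png",cv2.resize(a,(784,588),interpolation=3))
cv2.imwrite("pics/t1.png",cv2.resize(b[130:310,180:420],(800,600),interpolation=2))
cv2.imwrite("pics/s2.png",cv2.resize(a[170:320,180:380],(800,600),interpolation=2))
E
```

```text
(no output)
```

View pics/s2.png

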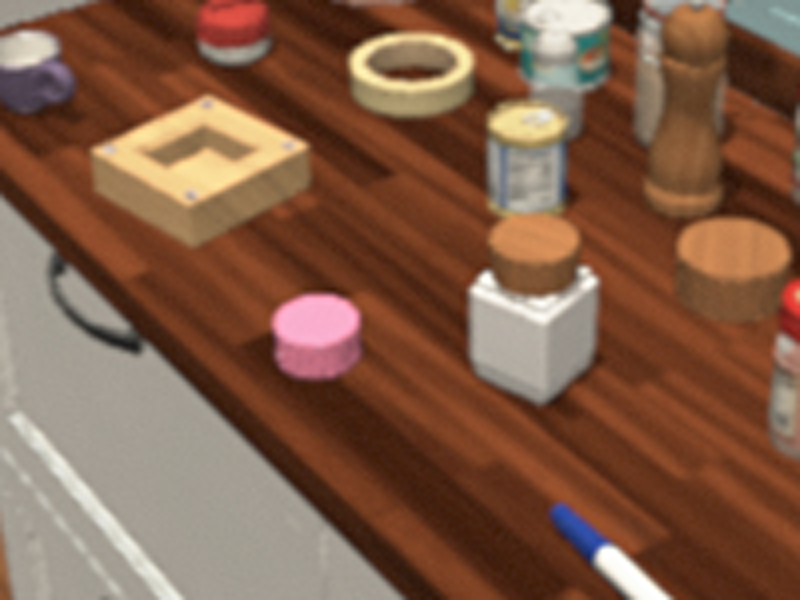

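View pics/t1.png

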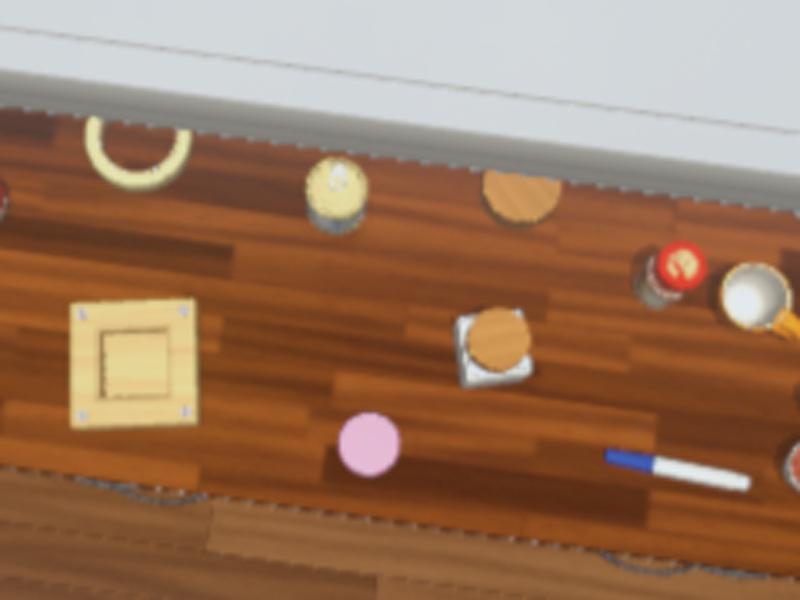

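View pics/s1.png

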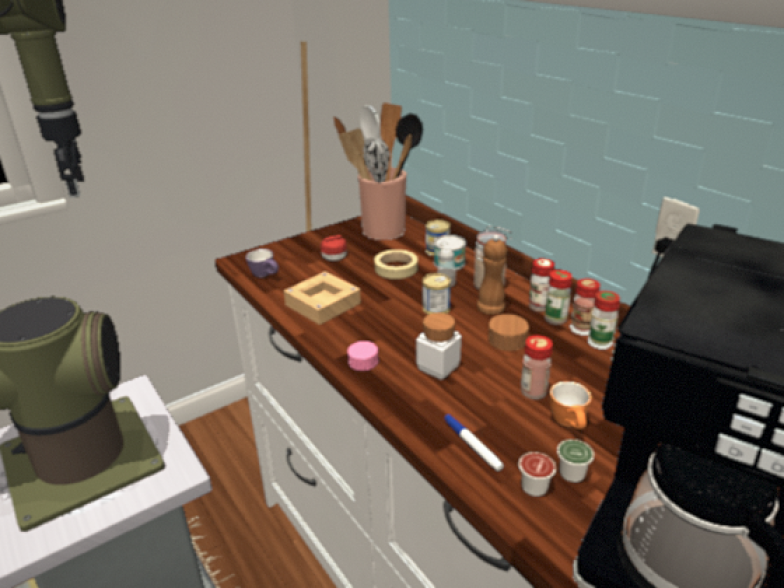

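Look-alikes of the cap in the scene image (row, col): the pink lid at (254,260), the wooden cap on the white jar at (236,314) and a larger wooden lid at (235,363). Pink is ruled out, and of the two wooden ones the smaller is on the jar. The enlarged crop s2 confirms that one is the cap I want. The block is at about (210,229).

```bash
cat > h.py <<'E'
import numpy as np,cv2
from scipy.spatial.transform import Rotation as R
from station import bot
def proj(n,P):
    m=bot.camera_model(n);P=np.atleast_2d(P)
    q=(P-m['origin'])@R.from_rotvec(m['rotation']).as_matrix()*[1,-1,-1]
    q=q@m['camera_matrix'].T; return q[:,:2]/q[:,2:]
def ray(n,uv,z):
    m=bot.camera_model(n);o=m['origin']
    d=np.linalg.inv(m['camera_matrix'])@[uv[0],uv[1],1.]*[1,-1,-1]
    d=R.from_rotvec(m['rotation']).as_matrix()@d
    return o+d*(z-o[2])/d[2]
def rect(n,img,z,c,half=90,s=4):
    # plane z patch: x_px=(y_c+half-y)*s , y_px=(x_c+half-x)*s  (up=+x, left=+y)
    w=np.array([[c[0]+a,c[1]+b,z] for a,b in((half,half),(half,-half),(-half,-half),(-half,half))])
    L=2*half*s
    H=cv2.getPerspectiveTransform(proj(n,w).astype(np.float32),np.float32([[0,0],[L,0],[L,L],[0,L]]))
    return cv2.warpPerspective(img,H,(L,L),flags=cv2.INTER_CUBIC)
def unpx(p,c,half=90,s=4): return np.array([c[0]+half-p[1]/s,c[1]+half-p[0]/s])
E
python3 - <<'E'
from h import *
out=[]
cap={'top':(329.1,232.4),'scene':(314.1,235.7)}; blk={'top':(219.2,239.9),'scene':(228.9,209.8)}
for n in("top","scene"):
    im=cv2.imread(f"pics/{n}0.png")
    cc=ray(n,cap[n],95);cb=ray(n,blk[n],30);print(n,'cap~',cc.round(1),'blk~',cb.round(1))
    for z,c,nm in((36,cb,'blk'),(104,cc,'cap'),(70,cc,'jar')):
        r=rect(n,im,z,c); hsv=cv2.cvtColor(r,cv2.COLOR_BGR2HSV)
        if nm=='blk': m=cv2.inRange(hsv,(12,60,185 if n=='top' else 165),(30,200,255))
        elif nm=='cap': m=cv2.inRange(hsv,(8,120,125),(20,255,255))
        else: m=cv2.inRange(hsv,(0,0,110),(180,70,255))
        m=cv2.morphologyEx(m,cv2.MORPH_OPEN,np.ones((9,9)))
        cs,_=cv2.findContours(m,0,2)
        for k in sorted(cs,key=cv2.contourArea)[-2:]:
            (p,s,a)=cv2.minAreaRect(k);print(nm,unpx(p,c).round(1),np.round(np.array(s)/4,1),round(a,1))
        cv2.drawContours(r,cs,-1,(255,0,255),1)
        out.append(cv2.resize(r,(260,260),interpolation=3))
cv2.imwrite("pics/r1.png",np.vstack([np.hstack(out[:3]),np.hstack(out[3:])]))
E
```

```text
top cap~ [ 597.9 -158.6   95. ] blk~ [537.8 173.1  30. ]
blk [542.2 172.6] [119.  118.1] 79.8
cap [ 531.4 -158.5] [ 46.5 179.8] 90.0
cap [ 629.6 -158.5] [116.5 179.7] 90.0
jar [513.9 -73.6] [11.5 10. ] 90.0
jar [ 596.7 -156.9] [67.  67.6] 75.3
scene cap~ [ 592.1 -168.2   95. ] blk~ [537.5 171.1  30. ]
blk [474.9  90.2] [ 7.7 17.8] 88.9
blk [542.7 177.3] [127.3 126. ] 79.7
cap [ 668.1 -230.4] [28. 55.] 90.0
cap [ 597.2 -164.3] [172.4  86.8] 0.3
jar [662.8 -85.3] [38.8 14.2] 90.0
jar [ 569.2 -195.4] [142.1  82.7] 37.0
```

View pics/r1.png

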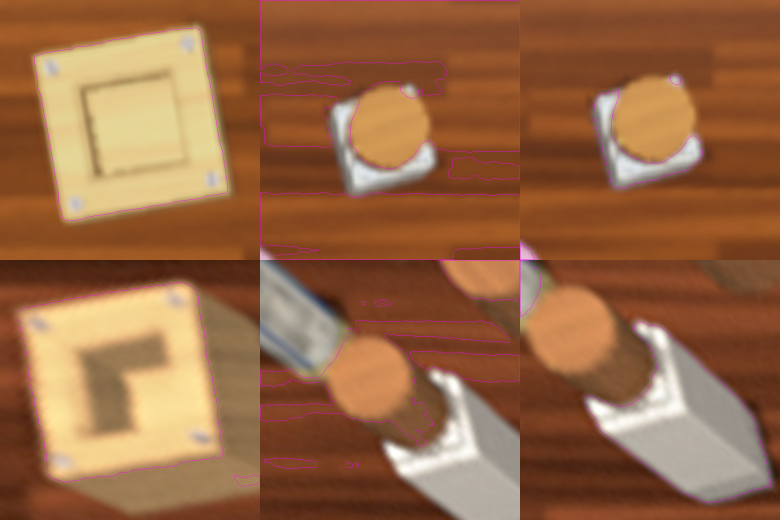

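The views show block yaw of about +10° and jar yaw of about +15°. Next I'll fit silhouette models for both objects in each view.

```bash
cat > fit.py <<'E'
from h import *
from scipy.optimize import minimize
S=6
def ren(n,P,off,sh):
    p=(proj(n,P)-off+.5)*S-.5; k=cv2.convexHull(p.astype(np.float32))
    m=np.zeros(sh,np.uint8); cv2.fillConvexPoly(m,np.round(k*16).astype(np.int32),1,shift=4); return m>0
def sq(w,z): return [[a*w/2,b*w/2,z] for a in(-1,1) for b in(-1,1)]
def rsq(w,z,r=5): return [[a*(w/2-p),b*(w/2-q),z] for a in(-1,1) for b in(-1,1) for p,q in((0,r),(r,0),(r*.3,r*.3))]
def circ(d,z): t=np.linspace(0,6.28,48);return np.c_[np.cos(t)*d/2,np.sin(t)*d/2,0*t+z].tolist()
body=np.array(rsq(52,0)+rsq(60,14)+rsq(60,70)); cap=np.array(circ(56,77)+circ(56,104)); blk=np.array(sq(116,36)); blk2=np.array(sq(116,36)+sq(116,0))
def place(P,v,z0=0): c,s=np.cos(v[2]),np.sin(v[2]); return P@np.array([[c,s,0],[-s,c,0],[0,0,1]])+[v[0],v[1],z0]
def crop(n,img,ctr,h=38):
    u=np.round(proj(n,ctr)[0]).astype(int)-h; c=img[u[1]:u[1]+2*h,u[0]:u[0]+2*h]
    return cv2.resize(c,None,fx=S,fy=S,interpolation=2),u
def fit(n,img,what,v0,z0=0,hsvr=None):
    c,off=crop(n,img,[v0[0],v0[1],z0+50]); hsv=cv2.cvtColor(c,cv2.COLOR_BGR2HSV)
    m=cv2.inRange(hsv,*(hsvr or (((0,0,90),(180,75,255)) if what=='jar' else ((10,50,70),(30,190,255)))))
    m=cv2.morphologyEx(m,cv2.MORPH_OPEN,np.ones((7,7)))
    _,lab,st,_=cv2.connectedComponentsWithStats(m); 
    if what=='jar': M=lab==(1+np.argmax(st[1:,4]))
    else:
        M=lab==(1+np.argmax(st[1:,4])); k,_=cv2.findContours(M.astype(np.uint8),0,2); M=np.zeros_like(m); cv2.drawContours(M,k,-1,1,-1); M=M>0
    def model(v):
        if what=='jar': return ren(n,place(body,v,z0),off,M.shape)&~ren(n,place(cap,v,z0),off,M.shape)
        return ren(n,place(blk2,v),off,M.shape)
    def cost(v): A=model(v); return 1-(A&M).sum()/max(1,(A|M).sum())
    best=min((minimize(cost,[v0[0],v0[1],y],method='Nelder-Mead',options=dict(initial_simplex=np.array([v0[0],v0[1],y])+np.array([[0,0,0],[6,0,0],[0,6,0],[0,0,.1]]),maxiter=120)) for y in (v0[2]-.12,v0[2]+.12)),key=lambda r:r.fun)
    k,_=cv2.findContours(model(best.x).astype(np.uint8),0,2); cv2.drawContours(c,k,-1,(255,0,255),1)
    k,_=cv2.findContours(M.astype(np.uint8),0,2); cv2.drawContours(c,k,-1,(0,255,0),1)
    return best.x,best.fun,c
E
python3 - <<'E'
from fit import *
o=[]
for n in("top","scene"):
    im=cv2.imread(f"pics/{n}0.png")
    for w,v0 in(('jar',(600,-156,.26)),('blk',(543,174,.18))):
        v,f,c=fit(n,im,w,v0); print(n,w,v[:2].round(1),np.degrees(v[2]).round(1),round(f,3)); o.append(cv2.resize(c,(300,300),interpolation=3))
cv2.imwrite("pics/f1.png",np.vstack([np.hstack(o[:2]),np.hstack(o[2:])]))
E
```

```text
top jar [ 600.9 -158.9] 15.8 0.148
top blk [540.7 174.3] 10.3 0.124
scene jar [ 601.4 -152.5] 11.8 0.063
scene blk [541.2 171.7] 13.3 0.261
```

View pics/f1.png

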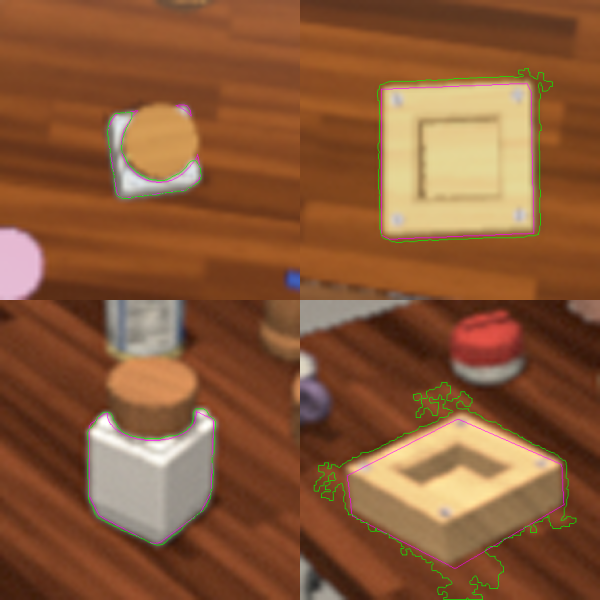

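```bash
cat > plan.py <<'E'
from h import *
import sys,json
def plan(x,y,z,psi,n):
    s=bot.read_state(); Q=R.from_rotvec(s['orientation']); X=Q.as_matrix()[:,0]; p0=np.degrees(np.arctan2(X[1],X[0]))
    d=np.array([x,y,z])-s['position']; tot=(psi-p0+180)%360-180
    dp=[]
    for i in range(n):
        a=np.radians(p0+tot*i/n); xt=np.array([np.cos(a),np.sin(a),0]); yt=np.array([np.sin(a),-np.cos(a),0])
        dp.append([round(float(d@xt)/n,1),round(float(d@yt)/n,1),round(float(-d[2])/n,1)])
    print('pos',s['position'].round(1),'yaw',p0.round(2),'tilt',np.degrees(np.arccos(-Q.as_matrix()[2,2])).round(2),'t',s['time_s'],'F',s['ft_force'].round(1),'q6',s['joint_pos'][5].round(2))
    print('dp',json.dumps(dp),'rz',round(-tot/n,2))
if __name__=="__main__": plan(*map(float,sys.argv[1:5]),int(sys.argv[5]))
E
python3 plan.py 420 200 225 104 8
```

```text
pos [173.1 548.2 231.2] yaw 162.48 tilt 0.02 t 0.4 F [ 0.1 -1.1  0.1] q6 -0.07
dp [[-42.5, -32.2, 0.8], [-46.3, -26.5, 0.8], [-49.3, -20.4, 0.8], [-51.5, -14.0, 0.8], [-52.9, -7.3, 0.8], [-53.4, -0.6, 0.8], [-53.0, 6.2, 0.8], [-51.8, 12.9, 0.8]] rz 7.31
```

Request:
{"op": "send_rows", "data": {
  "claw": [1, 1, 1, 1, 1, 1, 1, 1],
  "dp": [
    [-42.5, -32, 1],
    [-46, -26.5, 1],
    [-49, -20.5, 1],
    [-51.5, -14, 1],
    [-53, -7.5, 1],
    [-53.5, -0.5, 1],
    [-53, 6, 1],
    [-52, 13, 1]
  ],
  "rotation": [
    [0, 0, 7.3],
    [0, 0, 7.3],
    [0, 0, 7.3],
    [0, 0, 7.3],
    [0, 0, 7.3],
    [0, 0, 7.3],
    [0, 0, 7.3],
    [0, 0, 7.4]
  ]
}}

```text
time_s: 1.4
position: [420.7, 198.7, 223.6]
orientation: [1.94, 2.471, 0.001]
ft_force: [0.7, -0.0, 0.0]
grip_width: 1.001
grip_force: 0.0
```

```bash
python3 plan.py 601 -156 180 104 8
```

```text
pos [420.7 198.7 223.6] yaw 103.74 tilt 0.06 t 1.4 F [ 0.7 -0.   0. ] q6 0.11
dp [[-48.4, 11.4, 5.4], [-48.4, 11.3, 5.4], [-48.4, 11.3, 5.4], [-48.4, 11.3, 5.4], [-48.4, 11.3, 5.4], [-48.4, 11.2, 5.4], [-48.5, 11.2, 5.4], [-48.5, 11.2, 5.4]] rz -0.03
```

Request:
{"op": "send_rows", "data": {
  "claw": [1, 1, 1, 1, 1, 1, 1, 1],
  "dp": [
    [-48.5, 11.3, 5.4],
    [-48.5, 11.3, 5.4],
    [-48.5, 11.3, 5.4],
    [-48.5, 11.3, 5.4],
    [-48.5, 11.3, 5.4],
    [-48.5, 11.3, 5.4],
    [-48.5, 11.3, 5.4],
    [-48.5, 11.3, 5.4]
  ],
  "rotation": [
    [0, 0, 0],
    [0, 0, 0],
    [0, 0, 0],
    [0, 0, 0],
    [0, 0, 0],
    [0, 0, 0],
    [0, 0, 0],
    [0, 0, 0]
  ]
}}

```text
time_s: 2.4
position: [602.0, -156.2, 180.0]
orientation: [1.935, 2.475, 0.0]
ft_force: [0.0, 0.8, -0.1]
grip_width: 0.999
grip_force: 0.0
```

```bash
python3 - <<'E'
from h import *
from plan import plan
o=[]
for n in("scene","top"):
    im=bot.grab_frame(n); cv2.imwrite(f"pics/{n}2.png",im); s=bot.read_state()
    Q=R.from_rotvec(s['orientation']).as_matrix()
    u=np.round(proj(n,[601,-156,110])[0]).astype(int); 
    big=cv2.resize(im[u[1]-50:u[1]+50,u[0]-45:u[0]+45],None,fx=4.4,fy=4.4,interpolation=2)
    for P in (s['position'],s['position']-[0,0,110]):
        p=(proj(n,P)[0]-u+[45,50]+.5)*4.4; cv2.drawMarker(big,tuple(int(v) for v in p),(255,0,255),0,14,1)
    o.append(big)
cv2.imwrite("pics/g2.png",np.hstack(o)); plan(601,-156,70,104,6)
E
```

```text
pos [ 603.7 -159.6  179.3] yaw 103.76 tilt 0.19 t 2.5 F [ 0.   0.2 -0.6] q6 -0.56
dp [[0.7, -0.3, 18.2], [0.7, -0.3, 18.2], [0.7, -0.3, 18.2], [0.7, -0.3, 18.2], [0.7, -0.3, 18.2], [0.7, -0.3, 18.2]] rz -0.04
```

View pics/g2.png

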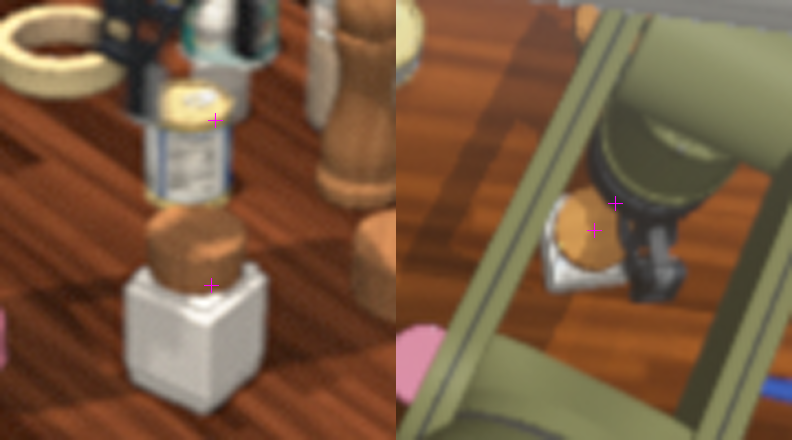

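The gripper is above the jar's cap (scene crop, cap at about (195,245)) and the fingers look roughly symmetric about it. I'll let the arm settle, then descend.

Request:
{"op": "send_rows", "data": {
  "claw": [1, 1, 1, 1],
  "dp": [
    [0, 0, 0],
    [0, 0, 20],
    [0, 0, 20],
    [0, 0, 0]
  ],
  "rotation": [
    [0, 0, 0],
    [0, 0, 0],
    [0, 0, 0],
    [0, 0, 0]
  ]
}}

```text
time_s: 3.0
position: [599.2, -152.6, 138.9]
orientation: [-1.93, -2.473, 0.002]
ft_force: [-1.2, 0.1, 1.2]
grip_width: 1.002
grip_force: 0.0
```

```bash
python3 plan.py 601 -156 70 104 6
```

```text
pos [ 599.2 -152.6  138.9] yaw 104.06 tilt 0.25 t 3.0 F [-1.2  0.1  1.2] q6 -0.56
dp [[-0.6, 0.1, 11.5], [-0.6, 0.1, 11.5], [-0.6, 0.1, 11.5], [-0.6, 0.1, 11.5], [-0.6, 0.1, 11.5], [-0.6, 0.1, 11.5]] rz 0.01
```

Request:
{"op": "send_rows", "data": {
  "claw": [1, 1, 1, 1, 1, 1],
  "dp": [
    [0, 0, 20],
    [0, 0, 20],
    [0, 0, 10],
    [0, 0, 10],
    [0, 0, 0],
    [0, 0, 0]
  ],
  "rotation": [
    [0, 0, 0],
    [0, 0, 0],
    [0, 0, 0],
    [0, 0, 0],
    [0, 0, 0],
    [0, 0, 0]
  ]
}}

```text
time_s: 3.75
position: [601.7, -154.7, 80.7]
orientation: [1.934, 2.475, 0.001]
ft_force: [0.1, 0.2, -0.0]
grip_width: 0.998
grip_force: 0.0
```

```bash
python3 - <<'E'
from h import *
from plan import plan
im=bot.grab_frame("scene"); cv2.imwrite("pics/g3.png",cv2.resize(im[180:310,230:400],None,fx=4,fy=4,interpolation=2))
plan(601,-156,70,104,1)
E
```

```text
pos [ 601.8 -154.7   80.8] yaw 103.98 tilt 0.07 t 3.8 F [ 0.5 -1.1  0.3] q6 -0.56
dp [[-1.0, -1.1, 10.8]] rz -0.02
```

View pics/g3.png

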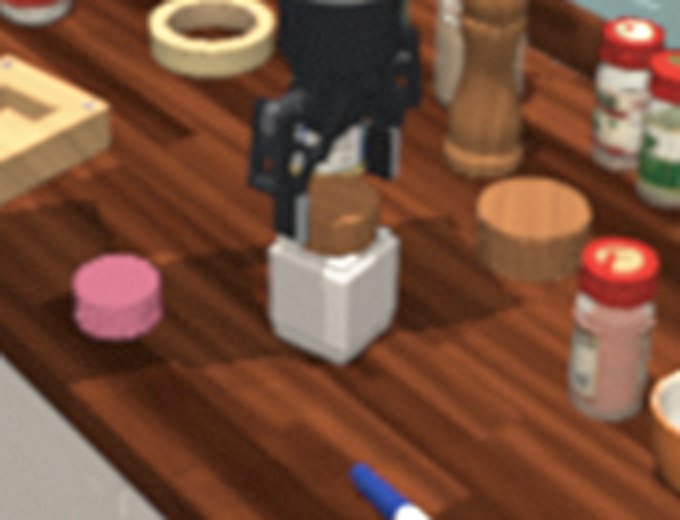

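The fingers straddle the cap: left fingertip at about (285,235), cap at (340,215). I'll go down 11 mm and close.

Request:
{"op": "send_rows", "data": {
  "claw": [1, 1, -1, -1, -1, -1, -1, -1],
  "dp": [
    [-1, -1, 6],
    [0, 0, 5],
    [0, 0, 0],
    [0, 0, 0],
    [0, 0, 0],
    [0, 0, 0],
    [0, 0, 0],
    [0, 0, 0]
  ],
  "rotation": [
    [0, 0, 0],
    [0, 0, 0],
    [0, 0, 0],
    [0, 0, 0],
    [0, 0, 0],
    [0, 0, 0],
    [0, 0, 0],
    [0, 0, 0]
  ],
  "grip_force": 70
}}

```text
time_s: 4.8
position: [600.3, -155.8, 69.2]
orientation: [-1.935, -2.475, 0.0]
ft_force: [-1.6, -0.6, 3.7]
grip_width: 0.641
grip_force: 73.7
```

Request:
{"op": "send_rows", "data": {
  "claw": [-1, -1, -1, -1, -1, -1],
  "dp": [
    [0, 0, -8],
    [0, 0, -20],
    [0, 0, -30],
    [0, 0, -30],
    [0, 0, -10],
    [0, 0, 0]
  ],
  "rotation": [
    [0, 0, 0],
    [0, 0, 0],
    [0, 0, 0],
    [0, 0, 0],
    [0, 0, 0],
    [0, 0, 0]
  ]
}}

```text
time_s: 5.55
position: [600.8, -155.7, 167.2]
orientation: [1.934, 2.475, 0.001]
ft_force: [0.4, 0.2, -5.2]
grip_width: 0.641
grip_force: 75.6
```

```bash
python3 plan.py 542 175.5 168 100 8
```

```text
pos [ 600.8 -155.7  167.2] yaw 103.98 tilt 0.05 t 5.55 F [ 0.4  0.2 -5.2] q6 -0.57
dp [[42.0, 2.9, -0.1], [42.0, 2.5, -0.1], [42.0, 2.1, -0.1], [42.0, 1.8, -0.1], [42.0, 1.4, -0.1], [42.0, 1.1, -0.1], [42.0, 0.7, -0.1], [42.1, 0.3, -0.1]] rz 0.5
```

Request:
{"op": "send_rows", "data": {
  "claw": [-1, -1, -1, -1, -1, -1, -1, -1],
  "dp": [
    [25, 2, 0],
    [42, 3, 0],
    [50, 2, 0],
    [51, 2, 0],
    [51, 2, 0],
    [50, 1, 0],
    [42, 1, 0],
    [25, 0, 0]
  ],
  "rotation": [
    [0, 0, 0.5],
    [0, 0, 0.5],
    [0, 0, 0.5],
    [0, 0, 0.5],
    [0, 0, 0.5],
    [0, 0, 0.5],
    [0, 0, 0.5],
    [0, 0, 0.5]
  ]
}}

```text
time_s: 6.55
position: [540.1, 177.5, 165.2]
orientation: [-2.016, -2.406, 0.004]
ft_force: [0.3, -1.3, -4.0]
grip_width: 0.639
grip_force: 75.5
```

Request:
{"op": "send_rows", "data": {
  "claw": [-1, -1, -1, -1],
  "dp": [
    [0, 0, 0],
    [0, 0, 15],
    [0, 0, 0],
    [0, 0, 0]
  ],
  "rotation": [
    [0, 0, 0],
    [0, 0, 0],
    [0, 0, 0],
    [0, 0, 0]
  ]
}}

```text
time_s: 7.05
position: [541.9, 174.4, 151.4]
orientation: [-2.021, -2.404, 0.002]
ft_force: [0.0, -0.6, -3.8]
grip_width: 0.638
grip_force: 75.3
```

```bash
python3 - <<'E'
from fit import *
from plan import plan
s=bot.read_state(); p=s['position']; z0=p[2]-69.2; o=[]
for n in("scene","top"):
    im=bot.grab_frame(n); cv2.imwrite(f"pics/{n}4.png",im)
    v,f,c=fit(n,im,'jar',(p[0],p[1],.18),z0); print(n,v[:2].round(1),np.degrees(v[2]).round(1),round(f,3))
    if n=='scene':
        for f in (1,): 
            k=place(blk2,(543,177.5,np.radians(10.2))); u=np.round(proj(n,[p[0],p[1],z0+50])[0]).astype(int)-38
            for q in (proj(n,k)-u+.5)*6: cv2.drawMarker(c,tuple(int(a) for a in q),(255,0,0),0,10,1)
    o.append(c)
cv2.imwrite("pics/g4.png",cv2.resize(np.hstack(o),(800,400))); plan(542,175.5,110,100,4)
E
```

```text
scene [541.7 177.2] 14.4 0.124
top [541.9 174.4] 3.4 1.0
pos [542.4 174.8 152.2] yaw 99.91 tilt 0.01 t 7.15 F [-0.1 -0.1 -5.3] q6 0.06
dp [[0.2, -0.1, 10.5], [0.2, -0.1, 10.5], [0.2, -0.1, 10.5], [0.2, -0.1, 10.5]] rz -0.02
```

View pics/g4.png

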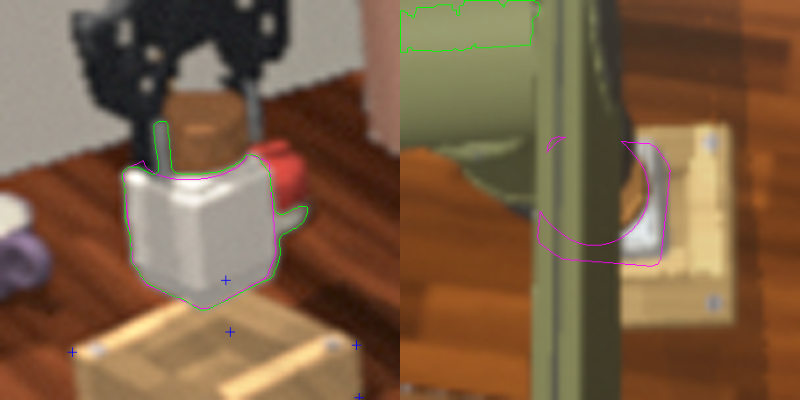

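The jar hangs over the socket: jar foot at about (205,305), socket at about (235,345). Green stray blobs spoiled the yaw fit, so I'll redo it with the mask cleaned.

```bash
sed -i "s/np.ones((7,7))/np.ones((K,K))/; s/^S=6/S=6;K=7/" fit.py; python3 - <<'E'
import fit; from fit import *
fit.K=33
p=bot.read_state()['position']; im=cv2.imread("pics/scene4.png")
for y in(.1,.2): v,f,c=fit.fit("scene",im,'jar',(p[0],p[1],y),p[2]-69.2); print(v[:2].round(1),np.degrees(v[2]).round(1),round(f,3))
im=cv2.imread("pics/scene0.png")
v,f,c=fit.fit("scene",im,'jar',(601,-155,.2),0); print(v[:2].round(1),np.degrees(v[2]).round(1),round(f,3))
# block yaw from screws, scene0 + top0
for n in("scene","top"):
    im=cv2.imread(f"pics/{n}0.png"); c0=(542.5,175); r=rect(n,im,36,c0,70,6); h=cv2.cvtColor(r,cv2.COLOR_BGR2HSV)
    P=[]
    for a in(-1,1):
        for b in(-1,1):
            t=np.radians(10.2); g=np.array([a*48,b*48]); w=np.array([np.cos(t)*g[0]-np.sin(t)*g[1],np.sin(t)*g[0]+np.cos(t)*g[1]])
            x,y=int((70-w[1])*6),int((70-w[0])*6); W=h[max(0,y-60):y+60,max(0,x-60):x+60,1].astype(float)
            k=W<W.min()+.4*(np.median(W)-W.min()); yy,xx=np.nonzero(k); P.append([c0[0]+70-(yy.mean()+max(0,y-60))/6,c0[1]+70-(xx.mean()+max(0,x-60))/6])
    P=np.array(P);print(n,P.round(1).tolist(),P.mean(0).round(1)); e1=P[2]+P[3]-P[0]-P[1]; e2=P[1]+P[3]-P[0]-P[2]; print(np.degrees(np.arctan2(e1[1],e1[0])),np.degrees(np.arctan2(-e2[0],e2[1])))
E
```

```text
Traceback (most recent call last):
AttributeError: 'function' object has no attribute 'fit'
```

```bash
sed -i "s/^S=6;K=7/S=6;K=33/" fit.py; python3 - <<'E'
from fit import *
p=bot.read_state()['position']; im=cv2.imread("pics/scene4.png")
for y in(.1,.2): v,f,c=fit("scene",im,'jar',(p[0],p[1],y),p[2]-69.2); print(v[:2].round(1),np.degrees(v[2]).round(1),round(f,3))
im=cv2.imread("pics/scene0.png")
v,f,c=fit("scene",im,'jar',(601,-155,.2),0); print(v[:2].round(1),np.degrees(v[2]).round(1),round(f,3))
for n in("scene","top"):
    im=cv2.imread(f"pics/{n}0.png"); c0=(542.5,175); r=rect(n,im,36,c0,70,6); h=cv2.cvtColor(r,cv2.COLOR_BGR2HSV)
    P=[]
    for a in(-1,1):
        for b in(-1,1):
            t=np.radians(10.2); g=np.array([a*48,b*48]); w=np.array([np.cos(t)*g[0]-np.sin(t)*g[1],np.sin(t)*g[0]+np.cos(t)*g[1]])
            x,y=int((70-w[1])*6),int((70-w[0])*6); W=h[max(0,y-60):y+60,max(0,x-60):x+60,1].astype(float)
            k=W<W.min()+.4*(np.median(W)-W.min()); yy,xx=np.nonzero(k); P.append([c0[0]+70-(yy.mean()+max(0,y-60))/6,c0[1]+70-(xx.mean()+max(0,x-60))/6])
    P=np.array(P);print(n,P.round(1).tolist(),P.mean(0).round(1)); e1=P[2]+P[3]-P[0]-P[1]; e2=P[1]+P[3]-P[0]-P[2]; print(np.degrees(np.arctan2(e1[1],e1[0])),np.degrees(np.arctan2(-e2[0],e2[1])))
E
```

```text
[541.8 176.2] 15.6 0.077
[541.3 176. ] 13.1 0.078
[ 600.5 -153. ] 11.6 0.059
scene [[505.3, 122.7], [488.2, 218.0], [600.2, 140.0], [583.2, 234.3]] [544.2 178.7]
10.041980357661757 10.198337752839443
top [[503.4, 116.2], [486.8, 210.9], [597.9, 133.3], [581.1, 228.0]] [542.3 172.1]
10.264595435225543 9.988034752749686
```

```bash
python3 - <<'E'
from fit import *
from scipy.optimize import least_squares
p=bot.read_state()['position']; print(p.round(1))
for f,c,zz in(("scene0",(600.5,-154),0),("scene4",p[:2],p[2]-69.2)):
    im=cv2.cvtColor(cv2.imread(f"pics/{f}.png"),cv2.COLOR_BGR2GRAY).astype(float)
    # rectify jar columns: patch rows along world-vertical z 25..60 at jar centre
    r=[]
    for z in np.linspace(25,60,12):
        u=proj("scene",[c[0],c[1],zz+z])[0]; u2=proj("scene",[c[0],c[1],zz+z+1])[0]; d=(u2-u)/np.linalg.norm(u2-u); nrm=np.array([-d[1],d[0]])
        t=np.arange(-24,24,.25); q=u+t[:,None]*nrm
        r.append(cv2.remap(im.astype(np.float32),q[:,0].astype(np.float32),q[:,1].astype(np.float32),cv2.INTER_CUBIC).ravel())
    prof=np.median(r,0); g=np.convolve(np.gradient(prof),np.ones(5)/5,'same')
    print(f,[int(v) for v in prof[::8]])
    i=np.argsort(-np.abs(g)); pk=[j for j in range(3,len(g)-3) if abs(g[j])==np.abs(g[j-3:j+4]).max() and abs(g[j])>.8]
    print([(t[j],round(g[j],1)) for j in pk])
    u=proj("scene",[c[0],c[1],zz+42])[0]; u2=proj("scene",[c[0],c[1],zz+43])[0]; d=(u2-u)/np.linalg.norm(u2-u); nrm=np.array([-d[1],d[0]])
    for y in range(4,20,2):
        k=proj("scene",place(np.array(sq(60,42)),(*c,np.radians(y)),zz)); rr=proj("scene",place(np.array(rsq(60,42)),(*c,np.radians(y)),zz)); a=(rr-u)@nrm; n=(k[np.argmax(k[:,1])]-u)@nrm
        print(y,a.min().round(1),n.round(1),a.max().round(1),'ratio',((n-a.min())/(a.max()-a.min())).round(3))
E
```

```text
[542.4 174.8 152.2]
scene0 [51, 52, 57, 53, 106, 173, 175, 176, 177, 177, 177, 176, 197, 213, 200, 162, 151, 149, 148, 148, 99, 66, 70, 72]
[(np.float64(-18.75), np.float64(-0.9)), (np.float64(-16.25), np.float64(12.2)), (np.float64(-1.25), np.float64(2.8)), (np.float64(1.0), np.float64(2.2)), (np.float64(5.25), np.float64(-5.4)), (np.float64(15.5), np.float64(-7.9))]
4 -15.6 -0.4 15.7 ratio 0.484
6 -15.7 0.2 15.7 ratio 0.504
8 -15.7 0.7 15.7 ratio 0.523
10 -15.6 1.3 15.7 ratio 0.543
12 -15.6 1.9 15.6 ratio 0.562
14 -15.6 2.5 15.5 ratio 0.582
16 -15.5 3.1 15.4 ratio 0.602
18 -15.4 3.7 15.3 ratio 0.623
scene4 [77, 77, 74, 69, 63, 143, 178, 158, 157, 166, 181, 187, 160, 159, 157, 157, 156, 156, 157, 118, 98, 84, 63, 66]
[(np.float64(-17.0), np.float64(-1.0)), (np.float64(-14.5), np.float64(12.7)), (np.float64(-11.0), np.float64(-3.0)), (np.float64(-5.75), np.float64(2.6)), (np.float64(-3.0), np.float64(1.3)), (np.float64(-0.75), np.float64(-3.9)), (np.float64(13.75), np.float64(-6.0)), (np.float64(18.0), np.float64(-3.8)), (np.float64(21.25), np.float64(0.9))]
4 -13.4 -3.5 13.5 ratio 0.367
6 -13.5 -3.0 13.5 ratio 0.388
8 -13.6 -2.5 13.6 ratio 0.408
10 -13.7 -2.0 13.7 ratio 0.427
12 -13.7 -1.5 13.7 ratio 0.447
14 -13.8 -0.9 13.8 ratio 0.466
16 -13.8 -0.4 13.8 ratio 0.486
18 -13.9 0.1 13.8 ratio 0.505
```

Jar yaw works out at about 9.5° and block yaw at 10.1°. The socket centre is at about (543.4,175.2), within 1 mm of the jar's position. Descending now.

Request:
{"op": "send_rows", "data": {
  "claw": [-1, -1, -1, -1, -1, -1],
  "dp": [
    [0, 0.8, 15],
    [0, 0, 15],
    [0, 0, 12],
    [0, 0, 8],
    [0, 0, 0],
    [0, 0, 0]
  ],
  "rotation": [
    [0, 0, -0.5],
    [0, 0, 0],
    [0, 0, 0],
    [0, 0, 0],
    [0, 0, 0],
    [0, 0, 0]
  ]
}}

```text
time_s: 7.9
position: [543.2, 175.7, 102.3]
orientation: [2.009, 2.415, 0.001]
ft_force: [0.9, -0.0, -3.2]
grip_width: 0.637
grip_force: 75.5
```

Request:
{"op": "send_rows", "data": {
  "claw": [-1, -1, -1, -1],
  "dp": [
    [0, 0, 4],
    [0, 0, 4],
    [0, 0, 0],
    [0, 0, 0]
  ],
  "rotation": [
    [0, 0, 0],
    [0, 0, 0],
    [0, 0, 0],
    [0, 0, 0]
  ]
}}

```text
time_s: 8.4
position: [542.9, 175.5, 94.4]
orientation: [2.009, 2.415, 0.0]
ft_force: [-0.8, -0.0, -1.5]
grip_width: 0.643
grip_force: 76.0
```

Request:
{"op": "send_rows", "data": {
  "claw": [-1, -1, -1, -1],
  "dp": [
    [0, 0, 3],
    [0, 0, 3],
    [0, 0, 2],
    [0, 0, 0]
  ],
  "rotation": [
    [0, 0, 0],
    [0, 0, 0],
    [0, 0, 0],
    [0, 0, 0]
  ]
}}

```text
time_s: 8.9
position: [543.1, 175.7, 86.5]
orientation: [2.009, 2.414, 0.002]
ft_force: [0.2, 0.1, -3.7]
grip_width: 0.636
grip_force: 78.4
```

Request:
{"op": "send_rows", "data": {
  "claw": [-1, -1, -1, -1],
  "dp": [
    [0, 0, 3],
    [0, 0, 2],
    [0, 0, 1.5],
    [0, 0, 0]
  ],
  "rotation": [
    [0, 0, 0],
    [0, 0, 0],
    [0, 0, 0],
    [0, 0, 0]
  ]
}}

```text
time_s: 9.4
position: [542.8, 175.4, 79.5]
orientation: [2.009, 2.415, -0.001]
ft_force: [-0.6, -0.6, -0.2]
grip_width: 0.643
grip_force: 79.0
```

Request:
{"op": "send_rows", "data": {
  "claw": [-1, -1, -1, -1],
  "dp": [
    [0, 0, 1],
    [0, 0, 1],
    [0, 0, 0],
    [0, 0, 0]
  ],
  "rotation": [
    [0, 0, 0],
    [0, 0, 0],
    [0, 0, 0],
    [0, 0, 0]
  ]
}}

```text
time_s: 9.9
position: [542.9, 175.3, 79.2]
orientation: [2.009, 2.415, 0.001]
ft_force: [-3.8, -3.1, 10.4]
grip_width: 0.645
grip_force: 80.3
```

```bash
python3 - <<'E'
from fit import *
from plan import plan
im=bot.grab_frame("scene"); cv2.imwrite("pics/scene5.png",im)
c,u=crop("scene",im,[543,175,60]); 
for P in (place(body,(543,175,.176),10),place(body,(543,175,.176),16)):
    k=cv2.convexHull(((proj("scene",P)-u+.5)*6).astype(np.float32)).astype(int); cv2.polylines(c,[k],True,(255,0,255),1)
cv2.imwrite("pics/g5.png",c); plan(543,175.5,78,100,1)
E
```

```text
pos [542.8 175.3  79.2] yaw 100.49 tilt 0.05 t 9.95 F [-3.8 -2.5 10.7] q6 0.06
dp [[0.2, 0.2, 1.2]] rz 0.49
```

View pics/g5.png

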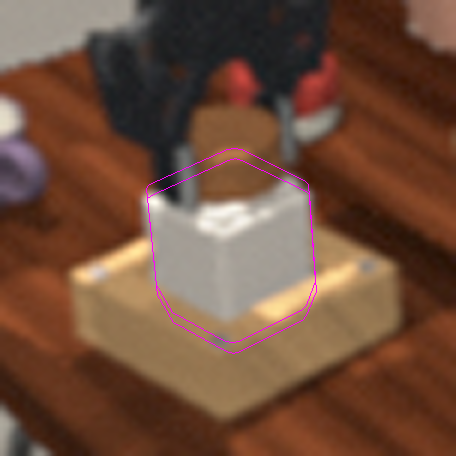

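The jar is seated: contact came at z 79.2, as expected for the socket floor, and the picture shows the jar square in the block. I'll ease off the push to mid-play and unscrew.

Request:
{"op": "send_rows", "data": {
  "claw": [-1, -1, -1, -1, -1, -1, -1, -1],
  "dp": [
    [0, 0, -1.2],
    [0, 0, -1],
    [0, 0, 0],
    [0, 0, 0],
    [0, 0, 0],
    [0, 0, 0],
    [0, 0, 0],
    [0, 0, 0]
  ],
  "rotation": [
    [0, 0, 0],
    [0, 0, -3],
    [0, 0, -5],
    [0, 0, -6],
    [0, 0, -6],
    [0, 0, -6],
    [0, 0, -6],
    [0, 0, 0]
  ],
  "grip_force": 85
}}

```text
time_s: 10.95
position: [542.2, 175.4, 79.9]
orientation: [-1.268, -2.873, 0.001]
ft_force: [-3.8, -1.4, 2.9]
grip_width: 0.639
grip_force: 89.6
```

```bash
python3 - <<'E'
from plan import *
plan(543,175.5,79.5,174.5,7); print(bot.read_state()['moment'].round(2))
E
```

```text
pos [542.2 175.4  79.9] yaw 132.39 tilt 0.06 t 10.95 F [-3.8 -1.4  2.9] q6 -0.5
dp [[-0.1, 0.1, 0.1], [-0.1, 0.1, 0.1], [-0.1, 0.1, 0.1], [-0.1, 0.1, 0.1], [-0.1, 0.1, 0.1], [-0.1, 0.0, 0.1], [-0.1, 0.0, 0.1]] rz -6.02
[-0.32  0.49 -0.18]
```

Request:
{"op": "send_rows", "data": {
  "claw": [-1, -1, -1, -1, -1, -1, -1, -1],
  "dp": [
    [0, 0, 0],
    [0, 0, 0],
    [0, 0, 0],
    [0, 0, 0],
    [0, 0, 0],
    [0, 0, 0],
    [0, 0, 0],
    [0, 0, 0]
  ],
  "rotation": [
    [0, 0, -6],
    [0, 0, -6],
    [0, 0, -6],
    [0, 0, -6],
    [0, 0, -6],
    [0, 0, -6],
    [0, 0, -6],
    [0, 0, 0]
  ]
}}

```text
time_s: 11.95
position: [541.7, 175.6, 80.0]
orientation: [-0.154, -3.136, 0.0]
ft_force: [-4.6, -1.0, 5.0]
grip_width: 0.638
grip_force: 89.9
```

```bash
python3 - <<'E'
from fit import *
from plan import *
plan(543,175.5,79.5,174.5,1); print(bot.read_state()['moment'].round(2))
im=bot.grab_frame("scene"); c,u=crop("scene",im,[543,175,60]); cv2.imwrite("pics/g6.png",c)
E
```

```text
pos [541.7 175.6  80. ] yaw 174.38 tilt 0.1 t 11.95 F [-4.6 -1.   5. ] q6 -1.23
dp [[-1.3, 0.0, 0.5]] rz -0.12
[-0.34  0.7  -0.23]
```

View pics/g6.png

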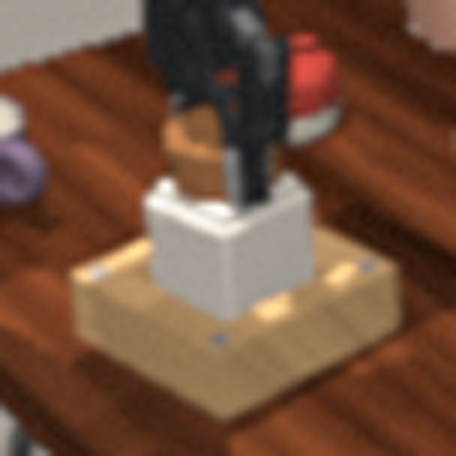

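The cap has turned about 74° and the jar stayed square in the block, its near edge still at (230,235). I'll try a small lift and watch the force.

Request:
{"op": "send_rows", "data": {
  "claw": [-1, -1, -1, -1],
  "dp": [
    [0, 0, -2],
    [0, 0, -2],
    [0, 0, -1],
    [0, 0, 0]
  ],
  "rotation": [
    [0, 0, 0],
    [0, 0, 0],
    [0, 0, 0],
    [0, 0, 0]
  ]
}}

```text
time_s: 12.5
position: [542.8, 175.6, 84.4]
orientation: [-0.152, -3.137, -0.0]
ft_force: [-0.0, -0.2, -9.0]
grip_width: 0.639
grip_force: 90.8
```

```bash
python3 - <<'E'
from fit import *
im=bot.grab_frame("scene"); cv2.imwrite("pics/scene7.png",im); c,u=crop("scene",im,[543,175,60])
a=cv2.cvtColor(cv2.imread("pics/g6.png"),6).astype(np.float32); b=cv2.cvtColor(c,6).astype(np.float32)
for nm,(x0,y0,x1,y1) in dict(jar=(150,215,315,320),block=(75,330,395,420),cap=(160,105,225,190),finger=(225,30,285,210)).items():
    r=cv2.matchTemplate(b[y0-15:y1+15,x0-15:x1+15],a[y0:y1,x0:x1],cv2.TM_CCOEFF_NORMED); _,s,_,l=cv2.minMaxLoc(r); print(nm,(l[0]-15)/6,(l[1]-15)/6,s)
print('px for 5mm',proj("scene",[543,175,75])-proj("scene",[543,175,80])); s=bot.read_state(); print(s['position'],s['ft_force'].round(1),s['moment'].round(2))
E
```

```text
jar 0.0 -0.6666666666666666 0.945168673992157
block 0.0 0.0 0.9988431334495544
cap 0.16666666666666666 -1.5 0.9747627973556519
finger 0.16666666666666666 -1.3333333333333333 0.9801812171936035
px for 5mm [[0.13100122 1.46535009]]
[542.78244275 175.59166311  84.43473011] [-0.9 -0.4 -8.4] [ 0.01  0.08 -0.22]
```

The jar rose about 2–3 mm with the cap. A residual torque of about 0.2 N m is binding the cap on the seal's bar. I'll set it back down, turn back 3° to release the wind-up, and lift again.

Request:
{"op": "send_rows", "data": {
  "claw": [-1, -1, -1, -1, -1, -1],
  "dp": [
    [0, 0, 2],
    [0, 0, 2.5],
    [0, 0, 1],
    [0, 0, 0],
    [0, 0, 0],
    [0, 0, 0]
  ],
  "rotation": [
    [0, 0, 0],
    [0, 0, 0],
    [0, 0, 0],
    [0, 0, 1.5],
    [0, 0, 1.5],
    [0, 0, 0]
  ]
}}

```text
time_s: 13.3
position: [543.3, 175.7, 80.4]
orientation: [0.233, 3.131, 0.0]
ft_force: [-3.0, -0.4, 5.5]
grip_width: 0.637
grip_force: 92.0
```

```bash
cat > st.py <<'E'
from fit import *
from plan import *
im=bot.grab_frame("scene"); c,u=crop("scene",im,[543,175,60])
a=cv2.cvtColor(cv2.imread("pics/g6.png"),6).astype(np.float32); b=cv2.cvtColor(c,6).astype(np.float32)
for nm,(x0,y0,x1,y1) in dict(jar=(150,215,315,320),jarlow=(160,260,310,320)).items():
    r=cv2.matchTemplate(b[y0-24:y1+24,x0-24:x1+24],a[y0:y1,x0:x1],cv2.TM_CCOEFF_NORMED); _,s,_,l=cv2.minMaxLoc(r); print(nm,'dz mm',-round((l[1]-24)/6/.293,1),round(s,3))
plan(542.8,175.5,79.5,174.5,1); print('moment',bot.read_state()['moment'].round(2))
E
python3 st.py
```

```text
jar dz mm 0.6 0.979
jarlow dz mm -0.0 0.961
pos [543.3 175.6  80.4] yaw 171.5 tilt 0.09 t 13.35 F [-2.1 -1.6  5.9] q6 -1.18
dp [[0.5, -0.2, 0.9]] rz -3.0
moment [-0.21  0.53 -0.04]
```

Request:
{"op": "send_rows", "data": {
  "claw": [-1, -1, -1, -1],
  "dp": [
    [0, 0, -2],
    [0, 0, -2],
    [0, 0, -2],
    [0, 0, 0]
  ],
  "rotation": [
    [0, 0, 0],
    [0, 0, 0],
    [0, 0, 0],
    [0, 0, 0]
  ]
}}

```text
time_s: 13.85
position: [543.1, 175.6, 85.4]
orientation: [0.233, 3.133, 0.0]
ft_force: [-1.4, -0.0, -0.0]
grip_width: 0.64
grip_force: 91.4
```

```bash
python3 st.py
```

```text
jar dz mm -0.0 0.985
jarlow dz mm -0.6 0.984
pos [543.  175.6  85.4] yaw 171.48 tilt 0.01 t 13.9 F [-1.4 -0.7  0.1] q6 -1.18
dp [[0.2, -0.1, 5.9]] rz -3.02
moment [-0.08  0.12  0.01]
```

The cap is free: the force is near zero and the jar stayed put. Lifting straight up to a rise of about 43 mm.

Request:
{"op": "send_rows", "data": {
  "claw": [-1, -1, -1, -1, -1, -1, -1, -1],
  "dp": [
    [0, 0, -5],
    [0, 0, -6],
    [0, 0, -6],
    [0, 0, -7],
    [0, 0, -7],
    [0, 0, -6],
    [0, 0, 0],
    [0, 0, 0]
  ],
  "rotation": [
    [0, 0, 0],
    [0, 0, 0],
    [0, 0, 0],
    [0, 0, 0],
    [0, 0, 0],
    [0, 0, 0],
    [0, 0, 0],
    [0, 0, 0]
  ]
}}

```text
time_s: 14.9
position: [542.7, 175.5, 122.2]
orientation: [-0.233, -3.133, 0.0]
ft_force: [-0.6, -0.3, -0.2]
grip_width: 0.645
grip_force: 91.4
```

Request:
{"op": "send_rows", "data": {
  "claw": [-1, -1, -1, -1],
  "dp": [
    [0, 0, 0],
    [0, 0, 0],
    [0, 0, 0],
    [0, 0, 0]
  ],
  "rotation": [
    [0, 0, 0],
    [0, 0, 0],
    [0, 0, 0],
    [0, 0, 0]
  ]
}}

```text
time_s: 15.4
position: [542.8, 175.5, 122.2]
orientation: [-0.233, -3.133, 0.0]
ft_force: [0.5, -0.1, -0.8]
grip_width: 0.639
grip_force: 91.4
```

```bash
python3 st.py; python3 - <<'E'
from fit import *
im=bot.grab_frame("scene"); c,u=crop("scene",im,[543,175,80]); cv2.imwrite("pics/g8.png",c)
E
```

```text
jar dz mm -1.1 0.889
jarlow dz mm -0.6 0.874
pos [542.8 175.6 122.3] yaw 171.48 tilt 0.01 t 15.45 F [ 0.9  0.6 -0.6] q6 -1.18
dp [[0.0, -0.1, 42.8]] rz -3.02
moment [-0.02 -0.03  0.02]
```

View pics/g8.png

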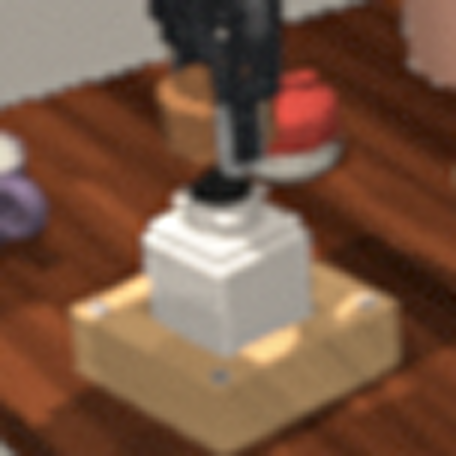

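The cap is off at about (200,115), with the black seal at (222,187) on the jar, which stands seated in the block. Handing in.

```bash
python3 -c "
from station import bot
print(bot.hand_in())"
```

```text
the job is handed in; nothing more can be done
None
```

I handed the job in at about 15.5 s: the jar stands in the block on the socket floor and the gripper holds the unscrewed cap level, by my estimate 2–3 cm above the jar's mouth. The cap turned about 74° (a fifth of a turn). On the first lift the jar came up 2–3 mm with it, so I set it back down and eased the cap back 3° before it lifted free.

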